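# Return a jug of counted capacitors to the stock drawer

## Robot

A 6-joint arm with a two-finger parallel gripper is mounted at the origin on the work surface. World frame = base frame: x ahead of the robot, y to its left, z up, the work surface at z = 0. Lengths are in mm, angles in rad, forces in N, time in s.
With the tool pointing down it reaches from about 350 to 875 mm from the base axis. Payload 4.2 kg.
Tool frame: the origin (TCP) lies on the mounting face of the last link; the fingertips stand 173 mm ahead of it and the grasp point (between the pads) lies 155 mm ahead of it; z points along the fingers, y is the line along which they close (so a half turn about z gives the same grasp; the last joint's range is limited). The gripper opens to 85 mm and grips with 20 to 120 N. Pads are 22 mm wide; open, the fingers measure 114 mm over their backs; the gripper's body (76 mm by 85 mm) begins 54 mm behind the grasp point. The pads swing forward as they close: fully open they stand 13 mm farther back than shut.
Start: joints at [-0.842, 0.385, 0.008, 0, -1.194, -0.259], TCP at [282.954, -557.259, 404.712] pointing down, gripper open.
Joint ranges: [-3.14, 3.14], [-1.21, 2.06], [-1.07, 1.41], [-3.16, 2.05], [-2.99, -0.16], [-3.1, 3.1]. Speed limits (rad/s): [2.79, 2.79, 3.14, 3.14, 3.14, 3.14].

## Interface

Orientations are given as a unit quaternion [x, y, z, w].
In Python, from bench import arm gives the robot as it stands. The module is installed in compiled form; this text tells all that it offers.
- The arm moves only by the tool move_arm, never from a script. Its arguments are lists of equal length, an entry for each row: "fingers": the finger opening in mm, from 0 to 85.4; "travel": the shift along the tool's x, y, z in mm, a list of three; "dr": the turn, a rotation vector about the tool's x, y, z in rad, a list of three. A call has 1 to 10 rows; each row is the pose to reach, as a shift and turn from the pose commanded when the call began, along the tool's axes at that moment; what a row does not reach only later rows make up. A row lasts 1/10 s, in which the tool goes at most 50 mm and 8.59 degrees, less where a joint would pass 70% of its speed; a pose out of reach is approached as far as the arm can. A call with a gripper value outside its range is refused whole. The fingers move at their own pace and stop on an object; the grip force is fixed at half the most. Time passes only in rows, so rows that repeat a pose let the fingers close. It gives the time, the measured TCP pose, the force, the opening and the grip force at its end, in the units of the state.
- arm.read_state(): the state, without advancing time (a new reading comes with each control period).
- arm.get_image(name): name is "scene" or "top" or "wrist"; returns the picture (384x512x3 uint8, red, green, blue); there is no depth.
- arm.camera_model(name): a dict with "intrinsics" (3x3 intrinsics, pixels), "k1" (the pictures are not rectified: a ray, as slopes to the right and down, at radius r is drawn at 1 + k1 r^2 times it, then the intrinsics apply), "pose" (4x4, takes a point from camera to world coordinates). Camera axes: x right, y up, looking along -z (the intrinsics and any distortion apply to the point x, -y, -z); pixel columns grow to the right and rows downward; lengths in mm; the calibration is good to about 2 mm. A picture is of the moment at which its call begins: read the wrist's pose just before it. camera_model takes no time and is no camera call; for the wrist camera it gives the pose at the moment of the call.
- arm.job_done(): hands the job in; it is judged then, once.
The state is a dict: "clock": time; "joints": joint angles; "joint_vel": joint speeds; "joint_efforts": joint torques, N m; "position": TCP position; "ee_rot": TCP orientation; "contact_force": force on the tool from outside, world axes, zero at the start; "wrist_torque": the same for the moment, N m; "gripper_width": finger opening in mm; "grasp_force": force on a finger pad.
Only numpy, scipy, OpenCV 4.12 (cv2) and the standard library are available. Lean on these libraries where they do the work, as an engineer would, in place of code of your own. Each camera call takes 0.05 s, during which the arm holds its last target. There are 200 camera calls.

## Task

The four big capacitors in the white jug on the counting scale have been counted: take the jug by its handle and tip them all out into the open top drawer from close above it, then stand the empty jug upright again on the scale's steel pan, setting it down gently. Then push the drawer gently until it is fully shut. Leave the multimeter, the wash bottle and the router where they are.

Things in the scene. Friction and masses are not known exactly. Their poses are not given: they have to be found in the camera images.
- jug: white plastic handled jug, open and tapering, 125 mm tall, 150-260 g empty, loose on the scale pan, holding the four capacitors at the start. Origin: centre of its underside, z up its axis. Outside diameter 84 mm at the base, 108 mm at the mouth; wall 3 mm. Its handle stands out towards its own -x (see jug_grip). A jug full of capacitors may turn or slip a little in the fingers.
- jug_grip (a point): middle of the jug's upright grip bar, 83 mm from the axis towards the jug's -x, 68 mm above the underside; axes as the jug's. The bar is 20 mm wide (y), 14 mm thick (x), from 28 to 106 mm above the underside; about 27 mm free between bar and jug wall, bridged at the top (94-106 mm) and bottom (28-40 mm).
- jug_mouth (a point): centre of the jug's mouth, 125 mm above the underside on its axis; axes as the jug's
- cap0: loose capacitor, cylinder 28 mm in diameter and 60 mm long, dark navy sleeve with a pale stripe, 45 g; origin at its centre, z along it. Standing inside the jug at the start. The sleeve is slippery: it slides on a slope of about 15 to 20 degrees.
- cap1: second such capacitor
- cap2: third such capacitor
- cap3: fourth such capacitor
- scale: counting scale for loads up to 5 kg, cream housing 240 x 220 mm (x by y), 42 mm high, fixed to the bench; origin at the centre of its underside, display and keys at its -x end
- scale_pan (a point): centre of the scale's steel pan, 60 mm above the bench, on its top surface; the pan measures 170 (x) by 180 mm (y), axes as the scale's
- cabinet_front (a point): middle of the upper front edge of a grey steel drawer module with blue fronts, fixed, 280 deep (x) x 260 wide (y) x 165 mm high; the point lies 165 mm above the bench, where the space above the open drawer ends. Axes as the module's: x points into it, away from the robot, z up. The top drawer slides out towards -x; the shallow lower one is shut for good.
- drawer (a joint): how far the top drawer is open, m: 0 fully shut, 0.195 at the outer stop; starts open by about 0.15 to 0.19. Slides easily (1.5 N friction and a little damping) and stays where it is left.
- drawer_floor (a point): centre of the top drawer's inside floor, moves with the drawer; axes as the drawer module's. Pale grey tray, inside: 235 mm long (x), 218 mm wide (y), side walls 65 mm high; blue front panel 71 mm above the floor, 150 mm above the bench, its outer face 138 mm to -x. The rear of the tray stays inside the module: open from above only in front of cabinet_front.
- drawer_handle (a point): middle of the top drawer's bar handle, a 120 mm bar along y, 35 mm in front of the drawer's face, about 128 mm above the bench
- meter: bystander: yellow multimeter, 185 x 90 x 40 mm, lying, loose; origin at the centre of its underside
- wash_bottle: bystander: white wash bottle, 72 mm in diameter, 217 mm tall with its nozzle, standing, loose; origin at the centre of its underside
- router: bystander: white router, 130 x 100 x 26 mm with a stub aerial 125 mm high, loose; origin at the centre of its underside

How it is judged:
By the outcome, as a careful person would: the job done as asked, in the order asked, and still so for the second after the job is handed in, with the robot touching nothing.
It also fails if it takes over 72 s, if anything falls off the work surface, if the arm or the gripper's body presses on something with over 40 N, if the wrist force passes 120 N, or if a joint passes its speed limit or range.

## Working session

There is one attempt and no reset: what is moved stays moved. The work goes in short steps, Python scripts to look and compute and a tool call to move; the robot and the scene stay as the last step left them, time stands still between calls to the robot, and variables do not carry over. Pictures are saved under pics/ and viewed, at most 11 in all, crops included, and the job is handed in when it is done.

Besides the shell and the picture viewer there is one more tool, called after "Request:" as a command line: name --argument value ..., lists and objects as JSON in quotes. move_arm: Moves the arm, as the interface text tells. Its arguments: {"type":"object","properties":{"fingers":{"type":"array","items":{"type":"number"}},"travel":{"type":"array","items":{"type":"array","items":{"type":"number"}}},"dr":{"type":"array","items":{"type":"array","items":{"type":"number"}}}},"required":["fingers","travel","dr"]}

```bash
mkdir -p pics; cat > h.py <<'E'
import numpy as np, cv2
from scipy.spatial.transform import Rotation as R
from bench import arm
def ray(m,u,v):
    K=np.array(m["intrinsics"]);d=np.array([m["k1"],0,0,0,0.])
    p=cv2.undistortPoints(np.array([[[u,v]]],float),K,d)[0,0]
    T=np.array(m["pose"]);r=T[:3,:3]@np.array([p[0],-p[1],-1.]);return T[:3,3],r/np.linalg.norm(r)
def onz(m,u,v,z):
    o,r=ray(m,u,v);return o+r*(z-o[2])/r[2]
def proj(m,P):
    T=np.array(m["pose"]);c=T[:3,:3].T@(np.array(P,float)-T[:3,3]);x,y=c[0]/-c[2],-c[1]/-c[2];s=1+m["k1"]*(x*x+y*y)
    K=np.array(m["intrinsics"]);return (K@[x*s,y*s,1])[:2]
def tri(m1,p1,m2,p2):
    o1,r1=ray(m1,*p1);o2,r2=ray(m2,*p2)
    t=np.linalg.lstsq(np.c_[r1,-r2],o2-o1,rcond=None)[0];a=o1+r1*t[0];b=o2+r2*t[1];return (a+b)/2,np.linalg.norm(a-b)
def save(n,img,box=None,k=1):
    if box: img=img[box[1]:box[3],box[0]:box[2]]
    cv2.imwrite("pics/"+n,cv2.cvtColor(cv2.resize(img,None,fx=k,fy=k,interpolation=cv2.INTER_CUBIC),cv2.COLOR_RGB2BGR))
E
python3 - <<'E'
from h import *
np.set_printoptions(precision=2,suppress=True)
for n in("scene","top"):
    m=arm.camera_model(n);i=arm.get_image(n);np.save(n+".npy",i);print(n,np.array(m["pose"]),m["intrinsics"],m["k1"])
a=np.load("top.npy");b=np.load("scene.npy")
save("top0.png",a,k=1.5);save("scene0.png",b,k=1.5)
s=arm.read_state();print(s)
E
```

```text
scene [[   0.55   -0.51    0.66 1402.69]
 [   0.84    0.34   -0.43 -503.94]
 [  -0.01    0.79    0.62  890.27]
 [   0.      0.      0.      1.  ]] [[360.51   0.   255.74]
 [  0.   360.51 196.05]
 [  0.     0.     1.  ]] 0.03115907749860778
top [[   0.01    0.99   -0.16  425.35]
 [  -1.      0.01    0.02   30.39]
 [   0.02    0.16    0.99 1326.31]
 [   0.      0.      0.      1.  ]] [[425.83   0.   259.4 ]
 [  0.   425.83 196.08]
 [  0.     0.     1.  ]] -0.01753971821075847
{'clock': 0.1, 'joints': array([-0.84,  0.39,  0.01, -0.  , -1.19, -0.26]), 'joint_vel': array([0., 0., 0., 0., 0., 0.]), 'joint_efforts': array([ -0.  , -39.33,  18.89,   4.2 ,  -0.  ,  -0.  ]), 'position': array([ 282.88, -557.11,  403.74]), 'ee_rot': array([-0.23,  0.97,  0.  , -0.  ]), 'contact_force': array([-0.44, -0.68,  0.09]), 'wrist_torque': array([ 0.  , -0.01,  0.  ]), 'grasp_force': 0.0, 'gripper_width': 85.5829452838223}
```

View pics/top0.png

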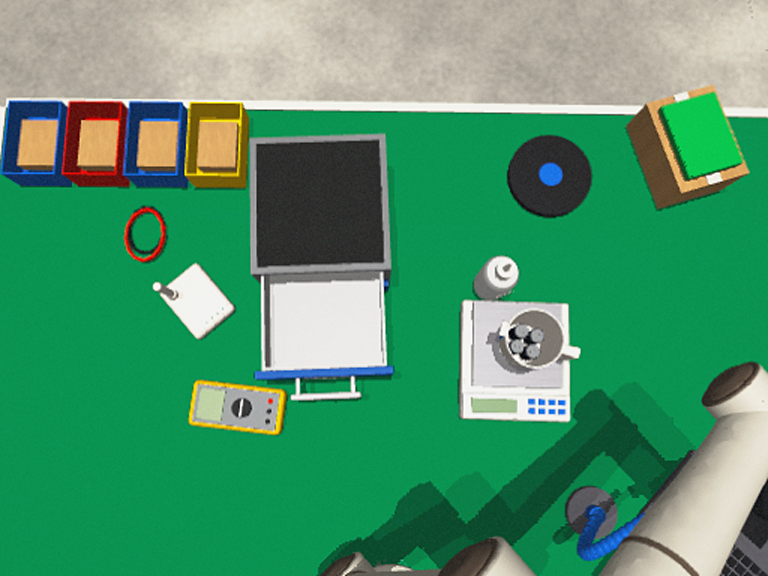

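View pics/scene0.png

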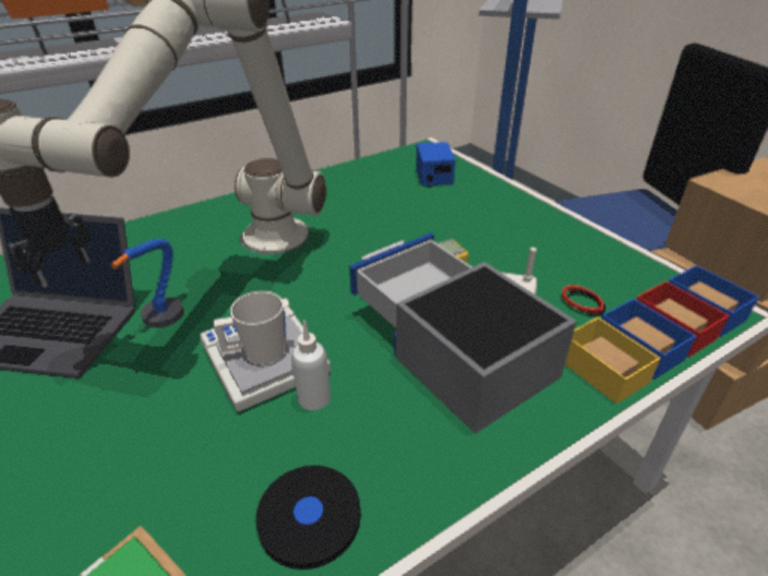

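The top view (shown at 1.5x) has the jug mouth at about (533,342), the handle end at (576,352) pointing to world -y, and the scale at (515,360). The drawer opening spans (262-385, 275-370) and its bar handle is at (325,397). The scene view confirms this, with the wash bottle right beside the scale.

```bash
python3 - <<'E'
from h import *
a=np.load("top.npy");b=np.load("scene.npy")
c=lambda i,x,y,w,h,k:cv2.resize(i[y:y+h,x:x+w],None,fx=k,fy=k,interpolation=cv2.INTER_CUBIC)
L=c(a,300,195,100,90,4); Rr=c(b,130,180,100,90,4); D=c(a,160,170,110,100,4)[:, :400]
D=c(a,163,170,100,75,4)
S=c(b,230,150,133,100,3)[:300,:400]
save("m1.png",np.vstack([np.hstack([L[:300],Rr[:300]]),np.hstack([D,S[:, :399][:, :400] if S.shape[1]>=400 else np.pad(S,((0,0),(0,400-S.shape[1]),(0,0)))])]))
E
```

```text
(no output)
```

View pics/m1.png

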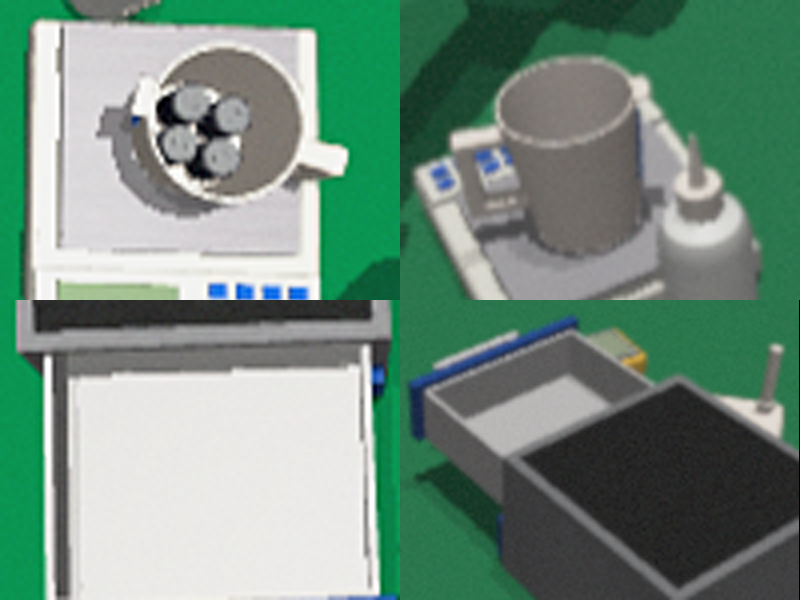

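The crops show the jug mouth ellipse centred at about top pixel (356.7,226.2), with the handle end at (385.5,235) and a small spout opposite it. The drawer opening's cabinet edge is at about row 257.5 and its side walls are at columns 174 to 257.

```bash
python3 - <<'E'
from h import *
np.set_printoptions(precision=1,suppress=True)
a=np.load("top.npy");b=np.load("scene.npy");mt=arm.camera_model("top");ms=arm.camera_model("scene")
L=lambda x,y:(300+x/4-.4,195+y/4-.4); S=lambda x,y:(130+x/4-.4,180+y/4-.4); D=lambda x,y:(163+x/4-.4,170+y/4-.4)
print("mouth top z185",onz(mt,*L(227,125),185),"scene",onz(ms,*S(567-400,101),185),"tri",tri(mt,L(227,125),ms,S(567-400,101)))
for p in[(146,125),(303,125),(226,45),(226,204)]:print(" rim",onz(mt,*L(*p),185))
hd=onz(mt,*L(333,160),166);print("handle end top (z166)",hd)
for n,p in dict(tl=(34,20),tr=(316,28)).items():print("scale",n,onz(mt,*L(*p),42))
for n,p in dict(tl=(64,26),tr=(300,30),bl=(58,248),br=(300,254)).items():print("pan",n,onz(mt,*L(*p),60))
for n,p in dict(cabL=(18,352),cabR=(388,346)).items():print("cab",n,onz(mt,*D(*p),165))
for n,p in dict(wallL=(48,590-300),wallR=(372,590-300),floorfar=(200,375-300)).items():print(n,onz(mt,*D(*p),144))
# blue front panel and handle by mask
hsv=cv2.cvtColor(a,cv2.COLOR_RGB2HSV)
bl=cv2.inRange(hsv,(100,120,60),(125,255,255));bl[:,:165]=0;bl[:,265:]=0;bl[:240]=0;bl[260:300,:]=bl[260:300,:]
n,l,st,c=cv2.connectedComponentsWithStats(bl);i=1+st[1:,4].argmax();x,y,w,h,_=st[i];print("panel box",x,y,w,h)
print(onz(mt,x,y+h/2,150),onz(mt,x+w,y+h/2,150),)
ys,xs=np.where(l==i);
for q in(180,200,230,250):
  r=ys[xs==q];print(q,r.min(),r.max(),onz(mt,q,r.min(),150),onz(mt,q,r.max()+1,150))
print("handle",onz(mt,290/1.5,397/1.5,128),onz(mt,360/1.5,396/1.5,128))
print("bottle top",tri(mt,(505/1.5,265/1.5),ms,(305/1.5,325/1.5)))
E
```

```text
mouth top z185 [ 529.3 -254.8  185. ] scene [ 533.3 -256.4  185. ] tri (array([ 529.6, -255.5,  182.1]), np.float64(0.19887232443165515))
 rim [ 528.9 -199.9  185. ]
 rim [ 529.7 -306.6  185. ]
 rim [ 583.8 -255.8  185. ]
 rim [ 476.2 -252.6  185. ]
handle end top (z166) [ 507.5 -332.   166. ]
scale tl [ 621.8 -144.5   42. ]
scale tr [ 617.4 -361.7   42. ]
pan tl [ 614.6 -164.7   60. ]
pan tr [ 613.1 -343.9   60. ]
pan bl [ 448.8 -157.7   60. ]
pan br [ 445.2 -337.7   60. ]
cab cabL [441.8 254.6 165. ]
cab cabR [447.4   5.6 165. ]
wallL [484.5 239.7 144. ]
wallR [486.1  16.4 144. ]
floorfar [635.9 138.5 144. ]
panel box 170 244 92 9
[466.7 250.5 150. ] [468.4  -1.2 150. ]
180 247 252 [471.  223.4 150. ] [454.7 222.8 150. ]
200 247 251 [471.3 168.7 150. ] [457.8 168.4 150. ]
230 246 250 [474.6  86.7 150. ] [461.   86.5 150. ]
250 245 249 [477.7  31.8 150. ] [464.1  31.7 150. ]
handle [423.4 188.5 128. ] [426.   59.2 128. ]
bottle top (array([ 659.2, -204. ,  202.6]), np.float64(6.712048155158741))
```

```bash
cat >> h.py <<'E'
Z0=np.array([[0,0,1.],[-1,0,0],[0,-1,0]])  # cols tool x,y,z at zero
def wrist(Rt,q1,p,s):
    M=(R.from_euler('z',q1)*R.from_euler('y',p)).as_matrix().T@Rt@Z0.T
    # M = Rx(s q4) Ry(-q5) Rx'(-q6) about forward axis
    th=np.arccos(np.clip(M[0,0],-1,1)); out=[]
    q5=-th; # Ry(th): x-> (c,0,-s)
    al=np.arctan2(M[1,0],-M[2,0])  # Rx(a): (0,0,-s)->(0, s sin a, -s cos a)
    q4=s*al
    N=(R.from_euler('x',al)*R.from_euler('y',th)).as_matrix().T@M
    return q4,q5,-np.arctan2(N[2,1],N[1,1])
def tool(yaw,pitch,roll,up=1):
    # z along yaw, pitched down; x = up(+1)/down, then rolled by roll about tool z
    z=np.array([np.cos(yaw)*np.cos(pitch),np.sin(yaw)*np.cos(pitch),-np.sin(pitch)]);
    x=np.array([0,0,1.])-z*z[2];x=up*x/np.linalg.norm(x)
    return np.c_[x,np.cross(z,x),z]@R.from_euler('z',roll).as_matrix()
E
python3 - <<'E'
from h import *
np.set_printoptions(precision=2,suppress=True)
s=arm.read_state();Rt=R.from_quat(s["ee_rot"]).as_matrix();q=s["joints"]
print(Rt,wrist(Rt,q[0],q[1]-q[2],1))
for sg in(1,-1):
 for up in(1,-1):
  for p in(.4,.9):
   print(sg,up,p,"grasp",np.array(wrist(tool(1.29,0,0,up),-.92,p,sg)),"drawer",np.array(wrist(tool(1.45,0,0,up),-.42,p,sg)),"pour",np.array(wrist(tool(1.45,0,2.3,up),-.42,p,sg)))
mt=arm.camera_model("top")
D=lambda x,y:(163+x/4-.4,170+y/4-.4)
for n,p in dict(cabL=(18,352),cabR=(388,346)).items():print("cab",n,onz(mt,*D(p[0],p[1]-300),165))
print("lamp",onz(mt,590/1.5,515/1.5,0),"bottle base scene",onz(arm.camera_model("scene"),314/1.5,400/1.5,0))
# target delta from start
print((R.from_matrix(Rt).inv()*R.from_matrix(tool(1.29,0,0,1))).as_rotvec(),(R.from_matrix(Rt).inv()*R.from_matrix(tool(1.29,0,0,-1))).as_rotvec())
E
```

```text
[[-0.89 -0.45 -0.  ]
 [-0.45  0.89  0.  ]
 [ 0.    0.   -1.  ]] (np.float64(0.0004202904393344444), np.float64(-1.193969292924909), np.float64(-0.25862215304960956))
1 1 0.4 grasp [ 1.29 -2.15 -2.66] drawer [ 1.45 -1.85 -2.73] pour [ 1.45 -1.85  1.26]
1 1 0.9 grasp [ 1.04 -1.95 -2.14] drawer [ 1.33 -1.76 -2.22] pour [ 1.33 -1.76  1.76]
1 -1 0.4 grasp [ 1.29 -2.15  0.48] drawer [ 1.45 -1.85  0.42] pour [ 1.45 -1.85 -1.88]
1 -1 0.9 grasp [ 1.04 -1.95  1.  ] drawer [ 1.33 -1.76  0.92] pour [ 1.33 -1.76 -1.38]
-1 1 0.4 grasp [-1.29 -2.15 -2.66] drawer [-1.45 -1.85 -2.73] pour [-1.45 -1.85  1.26]
-1 1 0.9 grasp [-1.04 -1.95 -2.14] drawer [-1.33 -1.76 -2.22] pour [-1.33 -1.76  1.76]
-1 -1 0.4 grasp [-1.29 -2.15  0.48] drawer [-1.45 -1.85  0.42] pour [-1.45 -1.85 -1.88]
-1 -1 0.9 grasp [-1.04 -1.95  1.  ] drawer [-1.33 -1.76  0.92] pour [-1.33 -1.76 -1.38]
cab cabL [647.14 262.63 165.  ]
cab cabR [653.78   6.73 165.  ]
lamp [ 191.35 -403.21    0.  ] bottle base scene [ 667.65 -212.85   -0.  ]
[-1.74  0.75  1.74] [-0.64 -1.47 -0.64]
```

```bash
cat >> h.py <<'E'
def plan(pos,Rg,s=None):
    s=s or arm.read_state();R0=R.from_quat(s["ee_rot"])
    print("travel",(R0.inv().apply(np.array(pos,float)-s["position"])).round(1).tolist(),"dr",(R0.inv()*R.from_matrix(Rg)).as_rotvec().round(3).tolist())
def st():
    s=arm.read_state();q=s["joints"];print("t",s["clock"],"pos",s["position"].round(1),"q",q.round(2),"F",s["contact_force"].round(1),"w",round(s["gripper_width"],1),"g",s["grasp_force"]); 
    Rt=R.from_quat(s["ee_rot"]).as_matrix();print("toolx",Rt[:,0].round(3),"toolz",Rt[:,2].round(3));return s
E
python3 -c "
from h import *
plan((450,-530,320),tool(1.29,0,0,-1))"
```

```text
travel [-161.3, -51.6, 83.6] dr [-0.64, -1.473, -0.642]
```

Request:
move_arm --fingers '[85,85,85,85,85,85,85,85,85,85]' --travel '[[-16,-5,8],[-32,-10,17],[-48,-15,25],[-65,-21,33],[-81,-26,42],[-97,-31,50],[-113,-36,59],[-129,-41,67],[-145,-46,75],[-161,-52,84]]' --dr '[[-0.054,-0.123,-0.054],[-0.108,-0.246,-0.107],[-0.16,-0.37,-0.16],[-0.215,-0.49,-0.215],[-0.27,-0.615,-0.27],[-0.32,-0.74,-0.32],[-0.375,-0.86,-0.375],[-0.43,-0.985,-0.43],[-0.48,-1.11,-0.48],[-0.54,-1.23,-0.54]]'

```text
clock: 1.1
position: [450.4, -530.8, 320.2]
ee_rot: [-0.415, 0.669, 0.372, 0.491]
contact_force: [0.6, 0.2, -0.5]
gripper_width: 84.8
grasp_force: 0.0
```

```bash
python3 -c "
from h import *
s=st();q=s['joints'];print(wrist(R.from_quat(s['ee_rot']).as_matrix(),q[0],q[1]-q[2],1))
plan((450,-530,320),tool(1.29,0,0,-1))
plan((464,-484,220),tool(1.29,0,0,-1))"
```

```text
t 1.1 pos [ 450.4 -530.8  320.2] q [-0.93  0.73  0.52 -1.18 -2.04  0.28] F [ 0.6  0.2 -0.5] w 84.8 g 0.0
toolx [-0.173 -0.189 -0.967] toolz [ 0.349  0.906 -0.24 ]
(np.float64(1.1781899712628081), np.float64(-2.0423754235664897), np.float64(0.27968383842795796))
travel [0.1, 0.7, 0.7] dr [-0.097, -0.238, -0.104]
travel [85.6, -3.9, 71.2] dr [-0.097, -0.238, -0.104]
```

Request:
move_arm --fingers '[85,85,85,85,85,85]' --travel '[[17,-1,14],[34,-2,28],[51,-2,43],[69,-3,57],[85.6,-4,71],[85.6,-4,71]]' --dr '[[-0.02,-0.05,-0.02],[-0.04,-0.095,-0.04],[-0.06,-0.145,-0.06],[-0.08,-0.19,-0.08],[-0.097,-0.238,-0.104],[-0.097,-0.238,-0.104]]'

```text
clock: 1.7
position: [463.4, -483.1, 215.7]
ee_rot: [-0.422, 0.567, 0.428, 0.564]
contact_force: [-0.4, -0.2, -0.0]
gripper_width: 84.7
grasp_force: 0.0
```

```bash
python3 -c "
from h import *
s=st();m=arm.camera_model('wrist');w=arm.get_image('wrist');t=arm.get_image('top');np.save('w1.npy',w);np.save('t1.npy',t)
import pickle;pickle.dump(m,open('m1.pkl','wb'))
c=cv2.resize(t[190:280,300:400],(400,360),interpolation=cv2.INTER_CUBIC)
im=np.zeros((384,912,3),np.uint8);im[:,:512]=w;im[:360,512:]=c
save('w1.png',cv2.resize(im,(800,337)))
print(np.array(m['pose']).round(2),m['intrinsics'],m['k1'])
for z in (106,67,28): print(z,proj(m,(507,-335,60+z)))
"
```

```text
t 1.7 pos [ 463.4 -483.1  215.7] q [-0.89  0.85  0.4  -1.28 -2.11  0.52] F [-0.4 -0.2 -0. ] w 84.7 g 0.0
toolx [-0.009  0.003 -1.   ] toolz [0.279 0.96  0.001]
[[-9.6000e-01  8.0000e-02 -2.7000e-01  4.7125e+02]
 [ 2.8000e-01  3.0000e-01 -9.1000e-01 -4.5424e+02]
 [ 1.0000e-02 -9.5000e-01 -3.1000e-01  1.3938e+02]
 [ 0.0000e+00  0.0000e+00  0.0000e+00  1.0000e+00]] [[265.70819026   0.         253.77239082]
 [  0.         265.70819026 189.60278179]
 [  0.           0.           1.        ]] 0.02020762633885795
106 [252.26313495 162.59964788]
67 [251.3157437   73.33875302]
28 [250.11568888 -39.02120297]
```

View pics/w1.png

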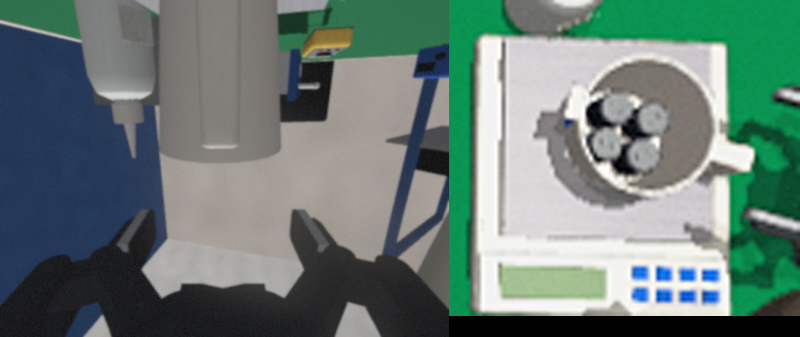

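The wrist view shows the handle centred at column 251, as predicted, and aligned with the jug's axis. The top view shows nothing has moved. Next I descend and grip.

Request:
move_arm --fingers '[85,85,85,85,85,85,85]' --travel '[[15,0,0],[30,0,0],[45,0,0],[60,0,0],[72,0,0],[80,0,0],[84,0,0]]' --dr '[[0,0,0],[0,0,0],[0,0,0],[0,0,0],[0,0,0],[0,0,0],[0,0,0]]'

```text
clock: 2.5
position: [463.2, -484.8, 134.9]
ee_rot: [-0.424, 0.567, 0.425, 0.564]
contact_force: [0.2, 0.0, -0.1]
gripper_width: 84.9
grasp_force: 0.0
```

Request:
move_arm --fingers '[60,45,35,28,22,10,10,10,10,10]' --travel '[[0,0,0],[0,0,0],[0,0,0],[0,0,0],[0,0,0],[0,0,0],[0,0,0],[0,0,0],[0,0,0],[0,0,0]]' --dr '[[0,0,0],[0,0,0],[0,0,0],[0,0,0],[0,0,0],[0,0,0],[0,0,0],[0,0,0],[0,0,0],[0,0,0]]'

```text
clock: 3.5
position: [463.3, -485.1, 136.7]
ee_rot: [-0.425, 0.567, 0.424, 0.564]
contact_force: [0.7, -1.3, 2.7]
gripper_width: 18.7
grasp_force: 58.8
```

```bash
python3 -c "
from h import *
s=st()"
```

```text
t 3.5 pos [ 463.3 -485.1  136.7] q [-0.88  0.95  0.4  -1.22 -2.07  0.65] F [ 0.7 -1.3  2.7] w 18.7 g 58.81679713726044
toolx [-0.002 -0.004 -1.   ] toolz [ 0.279  0.96  -0.005]
```

Request:
move_arm --fingers '[10,10,10,10,10,10,10,10,10,10]' --travel '[[-2,0,0],[-5,0,0],[-10,0,0],[-18,0,0],[-30,0,0],[-45,0,0],[-65,0,0],[-85,0,0],[-105,0,0],[-120,0,0]]' --dr '[[0,0,0],[0,0,0],[0,0,0],[0,0,0],[0,0,0],[0,0,0],[0,0,0],[0,0,0],[0,0,0],[0,0,0]]'

```text
clock: 4.5
position: [463.4, -484.5, 259.5]
ee_rot: [-0.426, 0.567, 0.423, 0.564]
contact_force: [0.4, -0.3, -4.3]
gripper_width: 18.6
grasp_force: 58.7
```

```bash
python3 -c "
from h import *
s=st();m=arm.camera_model('wrist');w=arm.get_image('wrist');b=arm.get_image('scene')
im=np.zeros((384,1024,3),np.uint8);im[:,:512]=w;im[:,512:]=cv2.resize(b[130:322,100:356],(512,384),interpolation=cv2.INTER_CUBIC)
save('w2.png',cv2.resize(im,(800,300)))
Rg=tool(1.5,0,0,-1)
plan((485-155*np.cos(1.5),51-155*np.sin(1.5),262),Rg)
"
```

```text
t 4.5 pos [ 463.4 -484.5  259.5] q [-0.9   0.79  0.42 -1.31 -2.14  0.45] F [ 0.4 -0.3 -4.3] w 18.6 g 58.682125210762024
toolx [-0.001 -0.007 -1.   ] toolz [ 0.279  0.96  -0.007]
travel [-5.1, 96.3, 368.9] dr [-0.212, -0.009, 0.003]
```

View pics/w2.png

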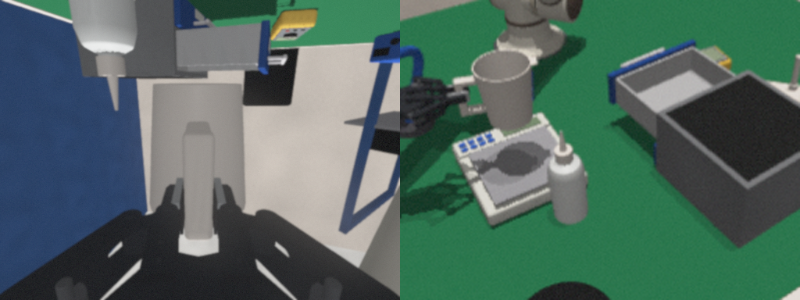

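The jug is held upright, lifted clear of the pan with no visible droop (about 4 N load). Next I carry it over the drawer.

Request:
move_arm --fingers '[10,10,10,10,10,10,10,10,10,10]' --travel '[[0,4,15],[-1,12,50],[-1,22,90],[-2,33,130],[-3,44,175],[-3,55,220],[-4,67,265],[-4,78,310],[-5,86,345],[-5,91,370]]' --dr '[[-0.01,0,0],[-0.03,0,0],[-0.055,0,0],[-0.08,0,0],[-0.105,0,0],[-0.13,0,0],[-0.155,0,0],[-0.18,0,0],[-0.2,-0.005,0.003],[-0.212,-0.009,0.003]]'

```text
clock: 5.6
position: [479.1, -101.1, 259.4]
ee_rot: [-0.48, 0.517, 0.485, 0.517]
contact_force: [0.2, -0.9, -4.3]
gripper_width: 19.0
grasp_force: 58.8
```

```bash
python3 -c "
from h import *
s=st()
for r,z in((1.3,258),(1.7,240),(2.2,236)):plan((490-155*np.cos(1.5),51-155*np.sin(1.5),z),tool(1.5,0,r,-1))
"
```

```text
t 5.6 pos [ 479.1 -101.1  259.4] q [-0.39  0.54 -0.14 -1.37 -1.82  0.7 ] F [ 0.2 -0.9 -4.3] w 19.0 g 58.79054367542267
toolx [-0.006  0.005 -1.   ] toolz [0.069 0.998 0.005]
travel [1.4, -0.1, -2.5] dr [0.005, 0.003, 1.294]
travel [19.4, -0.2, -2.6] dr [0.006, 0.002, 1.694]
travel [23.4, -0.3, -2.6] dr [0.006, 0.001, 2.194]
```

Request:
move_arm --fingers '[10,10,10,10,10,10,10,10,10,10]' --travel '[[0,0,-2],[0,0,-2],[0,0,-2],[0,0,-2],[0,0,-2],[0,0,-2],[0,0,-2],[2,0,-2],[4,0,-2],[6,0,-2]]' --dr '[[0,0,0.06],[0,0,0.17],[0,0,0.31],[0,0,0.45],[0,0,0.59],[0,0,0.73],[0,0,0.87],[0,0,1.01],[0,0,1.15],[0,0,1.27]]'

```text
clock: 6.6
position: [479.2, -105.6, 253.1]
ee_rot: [-0.077, 0.701, 0.697, 0.127]
contact_force: [0.8, -0.2, -3.3]
gripper_width: 19.1
grasp_force: 59.3
```

```bash
python3 -c "
from h import *
s=st()
for r,z in((1.6,240),(2.2,236)):plan((490-155*np.cos(1.5),51-155*np.sin(1.5),z),tool(1.5,0,r,-1))
b=arm.get_image('scene');t=arm.get_image('top')
im=np.hstack([cv2.resize(b[120:270,220:420],(400,300)),cv2.resize(t[150:300,140:340],(400,300))]);save('p1.png',im)
"
```

```text
t 6.6 pos [ 479.2 -105.6  253.1] q [-0.39  0.55 -0.14 -1.37 -1.82 -0.57] F [ 0.8 -0.2 -3.3] w 19.1 g 59.29999351501465
toolx [-0.956  0.07  -0.286] toolz [0.071 0.997 0.004]
travel [4.0, -12.5, 1.9] dr [0.004, 0.001, 0.319]
travel [5.2, -16.3, 1.9] dr [0.004, -0.0, 0.919]
```

View pics/p1.png

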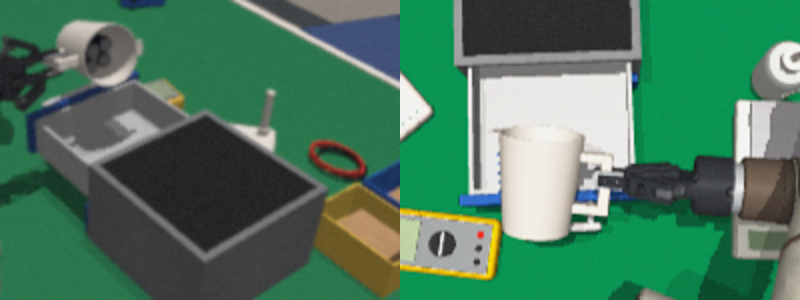

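The jug lies at about 74° with the capacitors still inside and its mouth over the front half of the opening. Now I tip slowly while lowering a little.

Request:
move_arm --fingers '[10,10,10,10,10,10,10,10,10,10]' --travel '[[1,-3,2],[2,-7,2],[4,-11,2],[5,-15,2],[5,-16,2],[5,-16,2],[5,-16,2],[5,-16,2],[5,-16,2],[5,-16,2]]' --dr '[[0,0,0.08],[0,0,0.16],[0,0,0.24],[0,0,0.32],[0,0,0.38],[0,0,0.43],[0,0,0.48],[0,0,0.53],[0,0,0.58],[0,0,0.63]]'

```text
clock: 7.7
position: [479.3, -103.6, 236.7]
ee_rot: [0.142, 0.691, 0.703, -0.092]
contact_force: [-0.3, 1.3, -2.9]
gripper_width: 18.9
grasp_force: 59.3
```

Request:
move_arm --fingers '[10,10,10,10,10,10,10,10,10,10]' --travel '[[0,0,0],[0,0,0],[0,0,0],[0,0,0],[0,0,0],[0,0,0],[0,0,0],[0,0,0],[0,0,0],[0,0,0]]' --dr '[[0,0,0.05],[0,0,0.1],[0,0,0.15],[0,0,0.2],[0,0,0.25],[0,0,0.3],[0,0,0.35],[0,0,0.35],[0,0,0.35],[0,0,0.35]]'

```text
clock: 8.7
position: [479.4, -103.5, 237.0]
ee_rot: [0.259, 0.656, 0.676, -0.213]
contact_force: [-0.4, 0.2, -1.8]
gripper_width: 18.6
grasp_force: 59.4
```

```bash
python3 -c "
from h import *
s=st()
b=arm.get_image('scene');t=arm.get_image('top')
im=np.hstack([cv2.resize(b[120:270,220:420],(400,300)),cv2.resize(t[150:300,140:340],(400,300))]);save('p2.png',im)
"
```

```text
t 8.7 pos [ 479.4 -103.5  237. ] q [-0.39  0.58 -0.15 -1.36 -1.81 -1.5 ] F [-0.4  0.2 -1.8] w 18.6 g 59.42338228225708
toolx [-0.775  0.052  0.63 ] toolz [0.071 0.997 0.005]
```

View pics/p2.png

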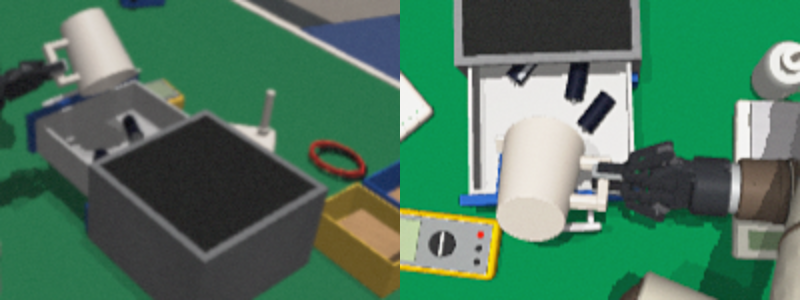

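Three capacitors are visible in the drawer, and the load has fallen by about 2.5 N, so all four should be out. I raise the jug and right it.

```bash
python3 -c "
from h import *
p=np.array([490-155*np.cos(1.5),51-155*np.sin(1.5),270])
plan(p,tool(1.5,0,1.0,-1));plan(p,tool(1.5,0,0,-1))"
```

```text
travel [21.1, 25.4, 0.1] dr [0.005, -0.0, -1.254]
travel [21.1, 25.4, 0.1] dr [0.006, 0.003, -2.254]
```

Request:
move_arm --fingers '[10,10,10,10,10,10,10,10,10,10]' --travel '[[3,4,0],[8,10,0],[14,17,0],[21,25,0],[21,25,0],[21,25,0],[21,25,0],[21,25,0],[21,25,0],[21,25,0]]' --dr '[[0,0,-0.05],[0,0,-0.15],[0,0,-0.28],[0,0,-0.42],[0,0,-0.56],[0,0,-0.7],[0,0,-0.84],[0,0,-0.98],[0,0,-1.12],[0,0,-1.25]]'

```text
clock: 9.8
position: [478.8, -103.7, 269.6]
ee_rot: [-0.175, 0.683, 0.673, 0.224]
contact_force: [0.3, -0.4, -0.5]
gripper_width: 19.0
grasp_force: 59.4
```

```bash
python3 -c "
from h import *
s=st();plan(s['position'],tool(1.5,0,0,-1))
Rg=tool(1.29,0,0,-1);z=tool(1.29,0,0,-1)[:,2]
plan(np.array([463.3,-484.9,270]),Rg)"
```

```text
t 9.8 pos [ 478.8 -103.7  269.6] q [-0.39  0.52 -0.13 -1.38 -1.83 -0.32] F [ 0.3 -0.4 -0.5] w 19.0 g 59.42307651042938
toolx [-0.838  0.062 -0.542] toolz [0.071 0.997 0.005]
travel [0.0, 0.0, 0.0] dr [0.002, 0.005, -0.998]
travel [-11.0, -4.3, -381.3] dr [0.195, -0.1, -0.995]
```

Request:
move_arm --fingers '[10,10,10,10,10,10,10,10,10,10]' --travel '[[0,0,0],[0,0,-10],[-1,0,-40],[-3,-1,-85],[-5,-2,-135],[-6,-2,-185],[-8,-3,-235],[-9,-3,-285],[-10,-4,-335],[-11,-4,-381]]' --dr '[[0,0,-0.1],[0.01,0,-0.22],[0.03,-0.01,-0.36],[0.05,-0.02,-0.48],[0.08,-0.04,-0.59],[0.1,-0.05,-0.69],[0.13,-0.065,-0.79],[0.15,-0.08,-0.89],[0.18,-0.09,-0.96],[0.195,-0.1,-0.995]]'

```text
clock: 10.8
position: [462.6, -486.7, 269.9]
ee_rot: [-0.424, 0.567, 0.426, 0.564]
contact_force: [-0.2, 0.3, -1.4]
gripper_width: 18.8
grasp_force: 59.5
```

```bash
python3 -c "
from h import *
s=st()
plan(np.array([463.3,-484.9,180]),tool(1.29,0,0,-1))
t=arm.get_image('top');w=arm.get_image('wrist');b=arm.get_image('scene')
im=np.vstack([np.hstack([cv2.resize(t[160:280,150:310],(400,300)),cv2.resize(t[190:280,290:410],(400,300))]),np.hstack([cv2.resize(w,(400,300)),cv2.resize(b[135:285,100:300],(400,300))])]);save('p3.png',im)
"
```

```text
t 10.8 pos [ 462.6 -486.7  269.9] q [-0.9   0.78  0.43 -1.33 -2.15  0.42] F [-0.2  0.3 -1.4] w 18.8 g 59.51094210147858
toolx [-0.004 -0.    -1.   ] toolz [ 0.278  0.96  -0.001]
travel [89.9, -0.6, 2.1] dr [-0.001, -0.001, -0.004]
```

View pics/p3.png

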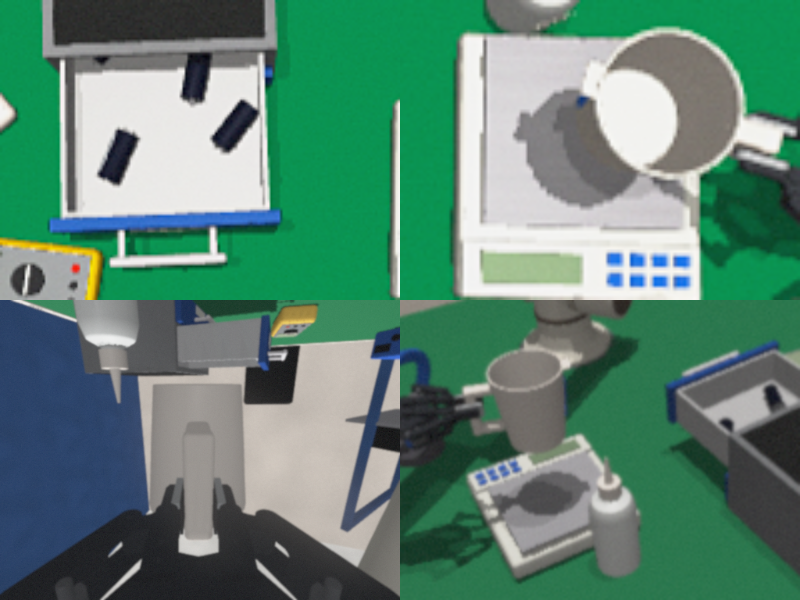

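All four capacitors lie flat in the drawer (three in view, the fourth peeking from under the cabinet edge at (100,58)), and the jug is empty. It hangs upright over the pan, so I lower it.

Request:
move_arm --fingers '[10,10,10,10,10,10,10,10,10,10]' --travel '[[15,0,2],[35,0,2],[60,0,2],[85,0,2],[105,0,2],[117,0,2],[122,0,2],[125,0,2],[127,0,2],[127,0,2]]' --dr '[[0,0,0],[0,0,0],[0,0,0],[0,0,0],[0,0,0],[0,0,0],[0,0,0],[0,0,0],[0,0,0],[0,0,0]]'

```text
clock: 11.95
position: [463.1, -482.7, 144.0]
ee_rot: [-0.424, 0.567, 0.426, 0.563]
contact_force: [-0.4, 0.7, -1.0]
gripper_width: 19.5
grasp_force: 59.5
```

```bash
python3 -c "
from h import *
st()"
```

```text
t 11.95 pos [ 463.1 -482.7  144. ] q [-0.88  0.94  0.39 -1.23 -2.07  0.64] F [-0.4  0.7 -1. ] w 19.5 g 59.52236294746399
toolx [-0.005 -0.001 -1.   ] toolz [ 0.277  0.961 -0.003]
```

Request:
move_arm --fingers '[10,10,10,10,10]' --travel '[[1,0,0],[2,0,0],[3,0,0],[4,0,0],[5,0,0]]' --dr '[[0,0,0],[0,0,0],[0,0,0],[0,0,0],[0,0,0]]'

```text
clock: 12.45
position: [462.9, -482.7, 138.2]
ee_rot: [-0.424, 0.567, 0.426, 0.563]
contact_force: [-0.0, 0.1, -2.7]
gripper_width: 18.7
grasp_force: 59.5
```

Request:
move_arm --fingers '[10,10,10]' --travel '[[1,0,0],[1.5,0,0],[1.5,0,0]]' --dr '[[0,0,0],[0,0,0],[0,0,0]]'

```text
clock: 12.75
position: [462.9, -482.6, 136.6]
ee_rot: [-0.424, 0.567, 0.426, 0.563]
contact_force: [-1.2, -0.2, -1.3]
gripper_width: 18.7
grasp_force: 59.5
```

Request:
move_arm --fingers '[10,10,10]' --travel '[[0.5,0,0],[1,0,0],[1,0,0]]' --dr '[[0,0,0],[0,0,0],[0,0,0]]'

```text
clock: 13.05
position: [462.8, -482.8, 136.2]
ee_rot: [-0.424, 0.566, 0.426, 0.564]
contact_force: [-0.4, -1.2, 1.4]
gripper_width: 18.7
grasp_force: 59.7
```

```bash
python3 -c "
from h import *
s=st();print(s['wrist_torque'])
b=arm.get_image('scene')
save('p4.png',b[150:280,110:270],k=4)
"
```

```text
t 13.05 pos [ 462.8 -482.8  136.2] q [-0.88  0.95  0.39 -1.22 -2.07  0.65] F [-0.4 -1.2  1.4] w 18.7 g 59.67115938663483
toolx [-0.005  0.    -1.   ] toolz [ 0.277  0.961 -0.001]
[-1.72512542  0.42547368  0.14803099]
```

View pics/p4.png

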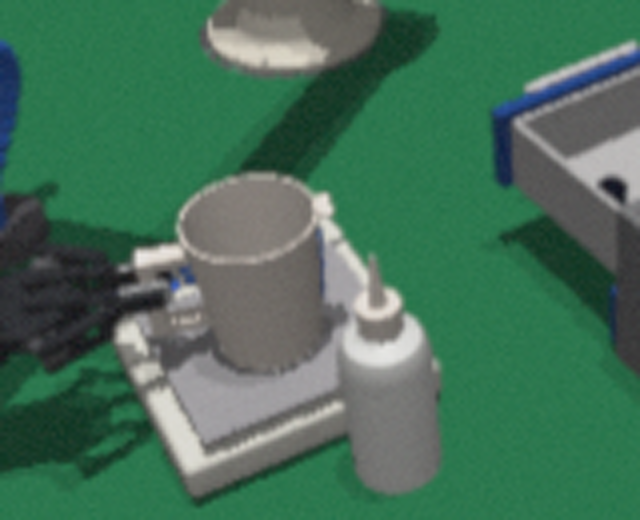

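The jug stands flat on the pan and the contact force has swung from about -2 N (hanging) to +1.4 N. I release slowly and retreat upward.

Request:
move_arm --fingers '[20,23,27,35,50,65,85,85,85,85]' --travel '[[0,0,0],[0,0,0],[0,0,0],[0,0,0],[0,0,0],[0,0,0],[0,0,0],[0,0,0],[0,0,0],[0,0,0]]' --dr '[[0,0,0],[0,0,0],[0,0,0],[0,0,0],[0,0,0],[0,0,0],[0,0,0],[0,0,0],[0,0,0],[0,0,0]]'

```text
clock: 14.1
position: [462.9, -482.7, 135.8]
ee_rot: [-0.424, 0.567, 0.426, 0.563]
contact_force: [0.1, 0.3, 0.1]
gripper_width: 85.1
grasp_force: 0.0
```

Request:
move_arm --fingers '[85,85,85,85,85,85,85,85,85,85]' --travel '[[-5,0,-5],[-15,0,-15],[-30,0,-30],[-50,0,-40],[-75,0,-40],[-100,0,-40],[-125,0,-40],[-150,0,-40],[-170,0,-40],[-180,0,-40]]' --dr '[[0,0,0],[0,0,0],[0,0,0],[0,0,0],[0,0,0],[0,0,0],[0,0,0],[0,0,0],[0,0,0],[0,0,0]]'

```text
clock: 15.1
position: [452.4, -521.8, 319.6]
ee_rot: [-0.426, 0.567, 0.424, 0.563]
contact_force: [-0.1, -0.6, -0.5]
gripper_width: 85.2
grasp_force: 0.0
```

```bash
python3 - <<'E'
from h import *
np.set_printoptions(precision=1,suppress=True)
s=st();t=arm.get_image("top");np.save("t2.npy",t);mt=arm.camera_model("top")
hsv=cv2.cvtColor(t,cv2.COLOR_RGB2HSV)
bl=cv2.inRange(hsv,(100,120,60),(125,255,255));bl[:,:165]=0;bl[:,265:]=0;bl[:235]=0
n,l,sx,c=cv2.connectedComponentsWithStats(bl);i=1+sx[1:,4].argmax();ys,xs=np.where(l==i)
for q in(180,200,230,250):
  r=ys[xs==q];print(q,r.min(),r.max(),onz(mt,q,r.min(),150),onz(mt,q,r.max()+1,150))
im=np.hstack([cv2.resize(t[160:280,120:280],(400,300)),cv2.resize(t[190:280,290:410],(400,300))]);save('p5.png',im)
# candidate push poses: tool pitched down, yaw .03
for pos,R_ in(((300,100,200),tool(.03,.0,0,-1)),):plan(pos,R_)
E
```

```text
t 15.1 pos [ 452.4 -521.8  319.6] q [-0.9  0.8  0.5 -1.4 -2.2  0.3] F [-0.1 -0.6 -0.5] w 85.2 g 0.0
toolx [-0. -0. -1.] toolz [ 0.3  1.  -0. ]
180 247 252 [471.  223.4 150. ] [454.7 222.8 150. ]
200 247 251 [471.3 168.7 150. ] [457.8 168.4 150. ]
230 246 250 [474.6  86.7 150. ] [461.   86.5 150. ]
250 245 249 [477.7  31.8 150. ] [464.1  31.7 150. ]
travel [117.1, 319.2, 555.7] dr [1.259, -0.006, 0.003]
```

View pics/p5.png

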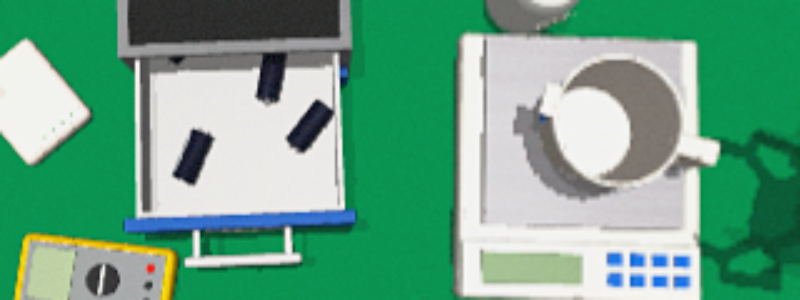

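The jug stands upright on the pan and nothing else has been disturbed. Now the push on the drawer handle: handle bar at x≈424, y≈125, z≈128.

```bash
python3 - <<'E'
from h import *
for nm,yx in(("x+",.035),("x-",.035+np.pi),("xside",-np.pi/2+.035)):
  x=np.array([np.cos(yx),np.sin(yx),0]);z=np.array([0,0,-1.]);Rg=np.c_[x,np.cross(z,x),z]
  print(nm,[round(float(v),2) for v in wrist(Rg,.3,.4,-1)]);plan((350,-200,400),Rg)
E
```

```text
x+ [-0.0, -1.17, 1.31]
travel [-81.3, 187.9, 280.2] dr [-1.433, 1.039, -1.442]
x- [-0.0, -1.17, -1.84]
travel [-81.3, 187.9, 280.2] dr [0.969, 1.337, 0.975]
xside [-0.0, -1.17, -0.27]
travel [-81.3, 187.9, 280.2] dr [-0.247, 1.55, -0.249]
```

Request:
move_arm --fingers '[60,40,20,0,0,0,0,0,0,0]' --travel '[[-15,15,5],[-30,35,20],[-45,60,50],[-60,85,85],[-75,110,120],[-81,130,155],[-81,150,190],[-81,170,225],[-81,180,255],[-81,188,280]]' --dr '[[-0.02,0.12,-0.02],[-0.04,0.26,-0.04],[-0.06,0.4,-0.06],[-0.09,0.54,-0.09],[-0.11,0.68,-0.11],[-0.13,0.82,-0.13],[-0.15,0.96,-0.15],[-0.175,1.1,-0.175],[-0.2,1.24,-0.2],[-0.22,1.38,-0.22]]'

```text
clock: 16.15
position: [349.9, -198.7, 397.7]
ee_rot: [0.707, -0.702, -0.054, -0.068]
contact_force: [-0.1, 0.4, 0.1]
gripper_width: -0.2
grasp_force: 0.0
```

```bash
python3 - <<'E'
from h import *
st();yx=-np.pi/2+.035
x=np.array([np.cos(yx),np.sin(yx),0]);z=np.array([0,0,-1.]);Rg=np.c_[x,np.cross(z,x),z];print(Rg.round(2))
plan((375,125,380),Rg)
E
```

```text
t 16.15 pos [ 349.9 -198.7  397.7] q [-0.17  0.02 -0.42 -0.19 -1.15  0.26] F [-0.1  0.4  0.1] w -0.2 g 0.0
toolx [ 0.009 -0.985 -0.171] toolz [ 0.019  0.171 -0.985]
[[ 0.03 -1.    0.  ]
 [-1.   -0.03  0.  ]
 [ 0.   -0.   -1.  ]]
travel [-315.7, -26.7, 73.3] dr [-0.023, 0.171, -0.027]
```

Request:
move_arm --fingers '[0,0,0,0,0,0,0,0,0]' --travel '[[-30,-3,7],[-70,-6,16],[-115,-10,27],[-160,-13,37],[-205,-17,48],[-250,-21,58],[-285,-24,66],[-310,-26,72],[-316,-27,73]]' --dr '[[0,0.03,0],[-0.01,0.06,-0.01],[-0.01,0.09,-0.01],[-0.02,0.12,-0.02],[-0.02,0.15,-0.02],[-0.023,0.171,-0.027],[-0.023,0.171,-0.027],[-0.023,0.171,-0.027],[-0.023,0.171,-0.027]]'

```text
clock: 17.05
position: [376.5, 126.2, 381.3]
ee_rot: [0.72, -0.694, -0.002, -0.001]
contact_force: [-0.4, 0.9, -0.6]
gripper_width: 0.2
grasp_force: 0.0
```

```bash
python3 - <<'E'
from h import *
st();yx=-np.pi/2+.035
x=np.array([np.cos(yx),np.sin(yx),0]);z=np.array([0,0,-1.]);Rg=np.c_[x,np.cross(z,x),z]
plan((380,125,284),Rg);plan((580,131,284),Rg)
E
```

```text
t 17.05 pos [376.5 126.2 381.3] q [ 0.74  0.01 -0.54 -0.01 -1.02 -0.7 ] F [-0.4  0.9 -0.6] w 0.2 g 0.0
toolx [ 0.037 -0.999 -0.005] toolz [-0.002  0.005 -1.   ]
travel [1.8, -3.7, 97.3] dr [0.002, 0.005, 0.002]
travel [3.1, -203.8, 96.8] dr [0.002, 0.005, 0.002]
```

Request:
move_arm --fingers '[0,0,0,0,0,0]' --travel '[[2,0,15],[2,0,35],[2,0,60],[2,0,82],[2,0,94],[2,0,97]]' --dr '[[0,0,0],[0,0,0],[0,0,0],[0,0,0],[0,0,0],[0,0,0]]'

```text
clock: 17.65
position: [375.9, 121.6, 283.3]
ee_rot: [0.718, -0.696, -0.003, 0.001]
contact_force: [0.5, 0.1, -0.3]
gripper_width: 0.2
grasp_force: 0.0
```

Request:
move_arm --fingers '[0,0,0,0,0,0,0,0,0,0]' --travel '[[0,-4,0],[0,-8,0],[0,-12,0],[0,-16,0],[0,-20,0],[0,-24,0],[0,-28,0],[0,-32,0],[0,-36,0],[0,-40,0]]' --dr '[[0,0,0],[0,0,0],[0,0,0],[0,0,0],[0,0,0],[0,0,0],[0,0,0],[0,0,0],[0,0,0],[0,0,0]]'

```text
clock: 18.65
position: [416.4, 124.0, 284.5]
ee_rot: [0.719, -0.695, -0.003, -0.001]
contact_force: [-3.5, 1.1, 1.2]
gripper_width: 0.2
grasp_force: 0.9
```

Request:
move_arm --fingers '[0,0,0,0,0,0,0,0,0,0]' --travel '[[0,-6,0],[0,-12,0],[0,-18,0],[0,-24,0],[0,-30,0],[0,-36,0],[0,-42,0],[0,-48,0],[0,-54,0],[0,-60,0]]' --dr '[[0,0,0],[0,0,0],[0,0,0],[0,0,0],[0,0,0],[0,0,0],[0,0,0],[0,0,0],[0,0,0],[0,0,0]]'

```text
clock: 19.65
position: [476.7, 126.0, 284.6]
ee_rot: [0.719, -0.695, -0.002, -0.002]
contact_force: [-1.8, 1.6, -0.8]
gripper_width: -0.4
grasp_force: 0.9
```

```bash
python3 - <<'E'
from h import *
st();t=arm.get_image("top");mt=arm.camera_model("top")
bl=cv2.inRange(cv2.cvtColor(t,cv2.COLOR_RGB2HSV),(100,120,60),(125,255,255));bl[:,:165]=0;bl[:,265:]=0
for q in(176,184,244,252):
  r=np.where(bl[190:,q])[0]+190;print(q,r.min(),r.max(),onz(mt,q,r.max()+1,150).round(1),onz(mt,q,r.min(),150).round(1)) if len(r) else print(q,"-")
E
```

```text
t 19.65 pos [476.7 126.  284.6] q [ 0.59  0.29 -0.47 -0.01 -0.8  -0.55] F [-1.8  1.6 -0.8] w -0.4 g 0.9035169705748558
toolx [ 0.034 -0.999 -0.006] toolz [-0.001  0.006 -1.   ]
176 223 229 [517.4 235.9 150. ] [536.7 236.6 150. ]
184 223 229 [517.6 214.  150. ] [536.9 214.6 150. ]
244 220 226 [527.1  48.9 150. ] [546.5  49.1 150. ]
252 220 226 [527.3  26.7 150. ] [546.7  26.9 150. ]
```

Request:
move_arm --fingers '[0,0,0,0,0,0,0,0,0,0]' --travel '[[0,-7,0],[0,-14,0],[0,-21,0],[0,-28,0],[0,-35,0],[0,-42,0],[0,-49,0],[0,-56,0],[0,-63,0],[0,-70,0]]' --dr '[[0,0,0],[0,0,0],[0,0,0],[0,0,0],[0,0,0],[0,0,0],[0,0,0],[0,0,0],[0,0,0],[0,0,0]]'

```text
clock: 20.7
position: [546.8, 128.4, 284.5]
ee_rot: [0.719, -0.695, -0.002, -0.002]
contact_force: [-2.7, 1.7, -0.5]
gripper_width: 0.2
grasp_force: 0.9
```

Request:
move_arm --fingers '[0,0,0,0,0,0,0,0,0,0]' --travel '[[0,-3,0],[0,-6,0],[0,-9,0],[0,-12,0],[0,-15,0],[0,-18,0],[0,-21,0],[0,-24,0],[0,-27,0],[0,-30,0]]' --dr '[[0,0,0],[0,0,0],[0,0,0],[0,0,0],[0,0,0],[0,0,0],[0,0,0],[0,0,0],[0,0,0],[0,0,0]]'

```text
clock: 21.7
position: [576.4, 129.4, 284.5]
ee_rot: [0.719, -0.695, -0.002, -0.002]
contact_force: [-1.7, 0.6, -0.1]
gripper_width: -0.1
grasp_force: 0.8
```

```bash
python3 - <<'E'
from h import *
st();t=arm.get_image("top");mt=arm.camera_model("top")
hsv=cv2.cvtColor(t,cv2.COLOR_RGB2HSV);bl=cv2.inRange(hsv,(100,120,60),(125,255,255));bl[:,:165]=0;bl[:,265:]=0
for q in(176,184,244,252):
  r=np.where(bl[180:,q])[0]+180;print(q,r.min(),r.max(),onz(mt,q,r.max()+1,150).round(1),onz(mt,q,r.min(),150).round(1)) if len(r) else print(q,"-")
  print(t[170:196,q].tolist()[::2])
E
```

```text
t 21.7 pos [576.4 129.4 284.5] q [ 0.49  0.44 -0.23 -0.01 -0.9  -0.46] F [-1.7  0.6 -0.1] w -0.1 g 0.8224018849432468
toolx [ 0.034 -0.999 -0.006] toolz [-0.001  0.006 -1.   ]
176 187 188 [632.  240.1 150. ] [637.7 240.3 150. ]
[[53, 50, 48], [48, 50, 50], [47, 48, 45], [47, 48, 50], [127, 129, 126], [170, 171, 169], [120, 116, 117], [96, 95, 95], [224, 225, 230], [69, 114, 196], [201, 190, 170], [224, 219, 202], [231, 227, 215]]
184 -
[[41, 44, 44], [49, 51, 46], [49, 50, 49], [44, 47, 41], [171, 172, 172], [168, 167, 170], [101, 104, 103], [121, 124, 120], [158, 148, 133], [138, 123, 106], [120, 98, 83], [114, 95, 82], [142, 128, 112]]
244 185 193 [619.5  49.9 150. ] [645.2  50.2 150. ]
[[47, 49, 49], [55, 51, 53], [40, 39, 43], [173, 175, 175], [173, 170, 175], [89, 90, 90], [180, 177, 173], [165, 177, 216], [47, 115, 212], [52, 116, 216], [17, 43, 71], [20, 41, 80], [9, 64, 62]]
252 185 193 [619.7  27.5 150. ] [645.4  27.7 150. ]
[[46, 49, 47], [52, 49, 51], [54, 56, 53], [170, 170, 171], [168, 170, 171], [84, 85, 84], [209, 205, 202], [119, 149, 206], [46, 114, 212], [46, 108, 197], [13, 40, 75], [13, 35, 77], [9, 68, 54]]
```

Request:
move_arm --fingers '[0,0,0,0,0,0]' --travel '[[0,-1.5,0],[0,-3,0],[0,-4.5,0],[0,-6,0],[0,-7,0],[0,-8,0]]' --dr '[[0,0,0],[0,0,0],[0,0,0],[0,0,0],[0,0,0],[0,0,0]]'

```text
clock: 22.35
position: [584.3, 129.6, 284.6]
ee_rot: [0.719, -0.695, -0.002, -0.002]
contact_force: [-2.3, 1.6, 0.4]
gripper_width: 0.3
grasp_force: 0.8
```

Request:
move_arm --fingers '[0,0,0,0]' --travel '[[0,-1,0],[0,-2,0],[0,-3,0],[0,-4,0]]' --dr '[[0,0,0],[0,0,0],[0,0,0],[0,0,0]]'

```text
clock: 22.75
position: [587.1, 129.8, 284.4]
ee_rot: [0.719, -0.695, -0.004, 0.0]
contact_force: [-8.4, 3.2, 5.7]
gripper_width: 0.1
grasp_force: 4.4
```

Request:
move_arm --fingers '[0,0,0]' --travel '[[0,-0.5,0],[0,-1,0],[0,-1,0]]' --dr '[[0,0,0],[0,0,0],[0,0,0]]'

```text
clock: 23.05
position: [587.4, 129.9, 284.5]
ee_rot: [0.719, -0.695, -0.004, 0.001]
contact_force: [-9.5, 2.8, 6.8]
gripper_width: 0.1
grasp_force: 4.8
```

```bash
python3 - <<'E'
from h import *
st()
E
```

```text
t 23.05 pos [587.4 129.9 284.5] q [ 0.48  0.45 -0.2  -0.01 -0.92 -0.45] F [-9.5  2.8  6.8] w 0.1 g 4.83791783452034
toolx [ 0.033 -0.999 -0.005] toolz [-0.007  0.005 -1.   ]
```

Request:
move_arm --fingers '[0,0,0,0,0,0,0,0,0,0]' --travel '[[0,2,0],[0,6,0],[0,14,0],[0,28,0],[0,45,0],[0,60,-15],[0,80,-40],[0,110,-70],[0,145,-100],[0,180,-120]]' --dr '[[0,0,0],[0,0,0],[0,0,0],[0,0,0],[0,0,0],[0,0,0],[0,0,0],[0,0,0],[0,0,0],[0,0,0]]'

```text
clock: 24.05
position: [408.5, 122.8, 406.7]
ee_rot: [0.719, -0.695, -0.002, -0.003]
contact_force: [-0.6, 2.0, 0.6]
gripper_width: -0.1
grasp_force: 0.0
```

```bash
python3 - <<'E'
from h import *
st();t=arm.get_image("top");b=arm.get_image("scene");mt=arm.camera_model("top")
bl=cv2.inRange(cv2.cvtColor(t,cv2.COLOR_RGB2HSV),(100,120,60),(125,255,255))
for q in(176,184,230,244,252):
  r=np.where(bl[170:230,q])[0]+170;print(q,r.min(),r.max(),onz(mt,q,r.max()+1,150).round(1),onz(mt,q,r.min(),150).round(1)) if len(r) else print(q,"-")
im=np.vstack([np.hstack([cv2.resize(t[150:225,160:260],(400,300),interpolation=cv2.INTER_CUBIC),cv2.resize(b[140:260,220:380],(400,300),interpolation=cv2.INTER_CUBIC)]),np.hstack([cv2.resize(t,(400,300)),cv2.resize(b,(400,300))])]);save("p6.png",im)
E
```

```text
t 24.05 pos [408.5 122.8 406.7] q [ 0.67  0.04 -0.44 -0.   -1.09 -0.64] F [-0.6  2.   0.6] w -0.1 g 0.0
toolx [ 0.033 -0.999 -0.007] toolz [ 0.002  0.007 -1.   ]
176 183 194 [615.  239.5 150. ] [649.1 240.7 150. ]
184 183 195 [612.4 217.1 150. ] [649.3 218.3 150. ]
230 181 188 [633.4  89.3 150. ] [656.2  89.6 150. ]
244 181 193 [619.5  49.9 150. ] [656.6  50.3 150. ]
252 180 193 [619.7  27.5 150. ] [659.7  27.8 150. ]
```

View pics/p6.png

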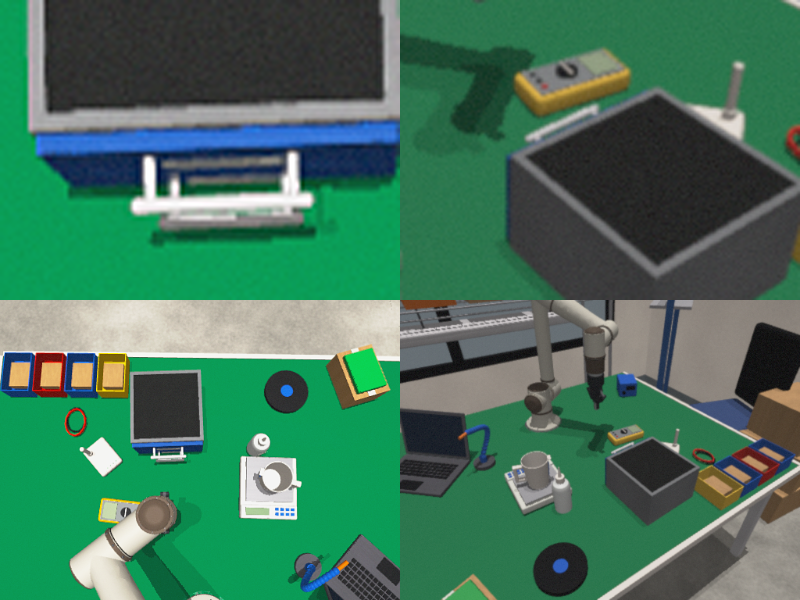

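The pictures show the drawer flush with the module, with no gap between the blue front and the grey edge. The jug stands on the pan, the bystanders look unmoved, and the arm is clear of everything.

```bash
python3 -c "
from bench import arm
print(arm.job_done())"
```

```text
the job is handed in; nothing more can be done
None
```

The job is handed in: all four capacitors are in the drawer, the empty jug stands upright on the scale's steel pan, the drawer looks fully shut (it stopped against about 10 N), and the multimeter, wash bottle and router were not touched.

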